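# Wipe the chips off the work board and hang up the scraper

### The job

First take the white-capped bottle off the white work board and stand it upright on the black mat at the board's end. Then pick up the blue saddle scraper, set it down on the board and with it wipe all four orange chips off the board's other end into the grey catch tray, touching the chips with the scraper only, never with the gripper. Last, hang the scraper astride the steel bar of its stand, between the posts, and let go; do not tip the bottle over or disturb the small red-capped and brown bottles.

Things in the scene. Friction and masses are not known exactly. Their poses are not given: they have to be found in the camera images.
- board: raised white plastic work board, fixed, 160 (x) x 260 (y) x 40 mm high; origin on the worktop under its centre; its flat top is at z = 40 mm. A grey lip 12 mm wide runs along each long side (own x = +-68 to +-80 mm) and stands 15 mm above the top; between them lies a lane 136 mm wide, open at both y ends
- catch_tray: dark grey open steel tray, fixed, close against one y end of the board (either one), 164 (x) x 100 (y) x 34 mm high, walls 3 mm; origin under its centre, axes as the board's. Its rim is 6 mm below the board's top
- bottle_mat: black ribbed rubber mat, fixed, 104 (x) x 100 (y) x 8 mm, at the board's other y end; origin under its centre, axes as the board's
- media_bottle: square clear bottle with a white cap, 170 g, at first standing on the board; body 46 x 46 mm up to 66 mm high, cap 34 mm wide from 66 to 97 mm; origin at the centre of its underside, z up through the cap
- scraper: blue saddle-shaped scraper, about 160 g, a U open downward, standing on its two black-edged blades: 120 mm long (own x), 44 mm wide over both blades (own y), 77 mm high; the blades are 8 mm thick with a 28 mm gap between them, the solid bridge spans z = 63 to 77 mm; origin at the centre of its underside. Grip it across its y at the bridge; either blade face can push
- scraper_fold (a point): point on the scraper: centre of the underside of its bridge, 63 mm above its underside (this rests on the bar when it hangs)
- scraper_stand: grey foot 240 (x) x 70 (y) x 12 mm, fixed, with two upright posts of 16 mm diameter at own x = +-105 mm, 149 mm high, carrying a horizontal steel bar along own x; origin under its centre
- bar_mid (a point): middle of the stand's bar, on its axis, 140 mm above the worktop; bar diameter 12 mm, free length between the posts 194 mm; axes as the stand's
- red_cap_bottle: bystander: small white bottle with a red cap, 37 mm diameter, 69 mm high; origin at its underside
- brown_bottle: bystander: small brown bottle with a black cap, 30 mm diameter, 62 mm high; origin at its underside
- chip_1: one of four loose orange plastic chips on the board, irregular, about 38 x 30 x 12 mm, 15 g; origin at the middle of its underside
- chip_2: one of four loose orange plastic chips on the board, irregular, about 38 x 30 x 12 mm, 15 g; origin at the middle of its underside
- chip_3: one of four loose orange plastic chips on the board, irregular, about 38 x 30 x 12 mm, 15 g; origin at the middle of its underside
- chip_4: one of four loose orange plastic chips on the board, irregular, about 38 x 30 x 12 mm, 15 g; origin at the middle of its underside
Mind the look-alikes: they are no part of the job. What is shaped like the chip_4 but purple or turquoise is not meant.

How it is judged:
By the outcome, as a careful person would: the job done as asked, in the order asked, and still so for the second after the job is handed in, with the robot touching nothing.
It also fails if it takes over 61 s, if anything falls off the work surface, if the arm or the gripper's body presses on something with over 40 N, if the wrist force passes 120 N, or if a joint passes its speed limit or range.

### The arm

A 7-joint arm with a two-finger parallel gripper is mounted at the origin on a cart in front of the work surface, level with it; the furniture and walls round the work are solid. World frame = base frame: x ahead of the robot, y to its left, z up, the work surface at z = 0. Lengths are in m, angles in rad, forces in N, time in s.
With the tool pointing down it reaches from about 0.4 to 0.9 m from the base axis. Payload 5.5 kg.
Tool frame: the origin (TCP) lies midway between the tips of the shut fingers; the grasp point (between the pads) lies 19 mm behind it (manip.grip_depth is the distance from the TCP to the grasp point, in m); z points along the fingers, y is the line along which they close (so a half turn about z gives the same grasp; the last joint's range is limited). The gripper opens to 92 mm and grips with 3 to 60 N. Pads are 19 mm wide; open, the fingers measure 130 mm over their backs; the gripper's body (75 mm by 190 mm) begins 47 mm behind the grasp point.
Start: joints at [-1.077, 0.501, -0.427, 1.55, 0.221, 1.138, -0.21], TCP at [0.149, 0.633, 0.227] pointing down, gripper open.
Joint ranges: [-2.88, 2.88], [-0.31, 2.03], [-1.54, 1.56], [0.2, 2.42], [-1.41, 4.55], [0.19, 2.02], [-2.57, 2.57]. Speed limits (rad/s): [2.57, 2.57, 3.14, 3.14, 3.14, 3.14, 3.14].

### API

Orientations are given as a unit quaternion [x, y, z, w].
In Python, from bench import manip, effector, viewer gives the robot as it stands. Calls block until the motion is done:
- manip.move_pose(position, orientation): joint-space move of the TCP to a pose.
- manip.servo_line(position, ori=None, vel=0.15): straight line of the TCP; ori=None keeps the orientation; vel is the mean speed in m/s.
- manip.movej(angles): joint-space move.
- effector.open_jaws() and effector.close(f_grip=None): open the fingers fully, or close them until they stop; f_grip is the grip in N (None keeps the last).
- manip.sleep(seconds).
- manip.solve_ik(position, orientation): joint angles nearest the present ones, or None.
- viewer.get_image(name): name is "side" or "top"; returns the picture (480x640x3 uint8, red, green, blue); there is no depth.
- viewer.get_calibration(name): a dict with "vfov" (degrees; the focal length in pixels is half the picture's height over the tangent of half this angle, whatever the lens; pixels are square), "cx", "cy" (the principal point, pixels), "eye" and "attitude" of the camera in the world. Camera axes: x right, y down, z forward; pixel columns grow to the right and rows downward; lengths in m; the calibration is good to about 2 mm. A picture is of the moment at which its call begins. get_calibration takes no time and is no camera call.
A pose or a line that the arm cannot do raises manip.PlanningError and nothing moves.
- manip.hand_in(): hands the job in; it is judged then, once.
Readings, each from a call of its own:
- manip.current_clock(): time.
- manip.current_q(): joint angles.
- manip.current_joint_velocities(): joint speeds.
- manip.current_tau(): joint torques, N m.
- manip.current_tool_pos(): TCP position.
- manip.current_tcp_rot(): TCP orientation.
- manip.current_force(): force on the tool from outside, world axes, zero at the start.
- manip.current_wrist_torque(): the same for the moment, N m.
- manip.current_finger_gap(): finger opening in m.
- manip.current_gripper_force(): force on a finger pad.
Only numpy, scipy, OpenCV 4.12 (cv2) and the standard library are available. Lean on these libraries where they do the work, as an engineer would, in place of code of your own. Each camera call takes 0.05 s, during which the arm holds its last target. There are 200 camera calls.

## Working session

There is one attempt and no reset: what is moved stays moved. The work goes in short steps, each a Python script; the robot and the scene stay as the last script left them, time stands still between calls to the robot, and variables do not carry over. Pictures are saved under pics/ and viewed, at most 10 in all, crops included, and the job is handed in when it is done.

```bash
mkdir -p pics; ls
python3 - <<'E'
from bench import manip, effector, viewer
import cv2
for n in ("side","top"):
    im=viewer.get_image(n); cv2.imwrite(f"pics/{n}0.png",im[:,:,::-1]); print(n,viewer.get_calibration(n))
print(manip.current_clock(),manip.current_tcp_rot(),manip.grip_depth)
E
```

```text
pics
side {'vfov': 54.130831205868986, 'cx': 318.04350864989215, 'cy': 233.1043666555814, 'eye': array([ 0.24390457, -0.86628235,  0.83987246]), 'attitude': array([ 0.89333632, -0.12826878,  0.07127819, -0.42475494])}
top {'vfov': 44.782024949651564, 'cx': 322.2709294934803, 'cy': 236.6554101791479, 'eye': array([ 0.42364805, -0.02655404,  1.33925753]), 'attitude': array([ 0.7104135 , -0.70297733,  0.02362929, -0.02402492])}
0.1 [ 1.15123524e-01  9.93350804e-01 -8.59662241e-04 -1.21151326e-04] 0.0188
```

View pics/side0.png

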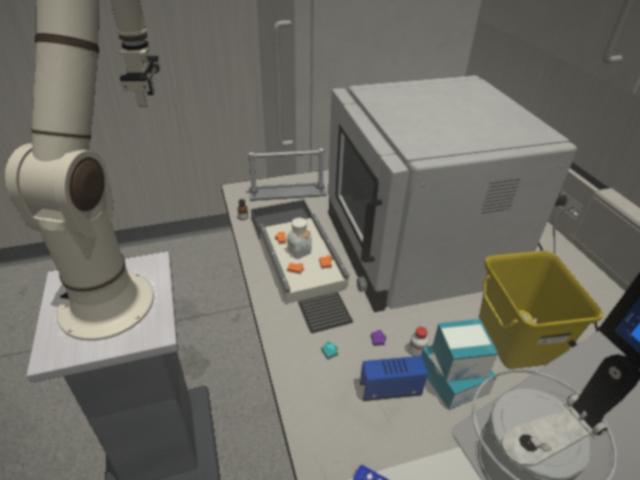

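View pics/top0.png

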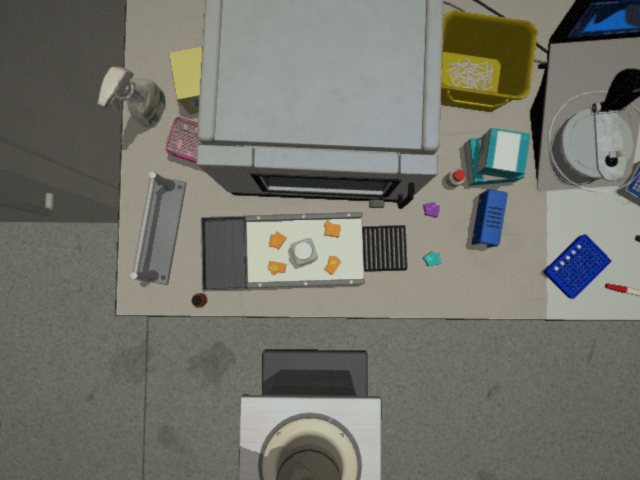

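The top view shows the board at about (305,250), with the bottle at (303,252) and orange chips at (277,240), (277,267), (332,229) and (332,265). The tray is on the left at (224,252), the mat on the right at (385,248) and the stand at (160,230). There are two blue candidates: the block at (490,218), about 55x20 px (120x44 mm), which fits the scraper, and the rack at (578,266), which is too wide. The purple (431,209) and turquoise (432,258) pieces are decoys. I'll check this in an enlarged crop.

```bash
cat > h.py <<'E'
import numpy as np, cv2
from scipy.spatial.transform import Rotation as R
from bench import manip, effector, viewer
class Cam:
    def __init__(s,n):
        c=viewer.get_calibration(n); s.f=240/np.tan(np.radians(c["vfov"])/2); s.c=np.array([c["cx"],c["cy"]]); s.e=c["eye"]; s.R=R.from_quat(c["attitude"]).as_matrix()
    def ray(s,p):
        d=s.R@np.r_[(np.array(p,float)-s.c)/s.f,1]; return d
    def onz(s,p,z):
        d=s.ray(p); return s.e+d*(z-s.e[2])/d[2]
    def proj(s,P):
        q=s.R.T@(np.array(P)-s.e); return s.c+s.f*q[:2]/q[2]
T,S=Cam("top"),Cam("side")
def blobs(im,lo,hi,roi,amin=30):
    hsv=cv2.cvtColor(im,cv2.COLOR_RGB2HSV); m=cv2.inRange(hsv,lo,hi)
    k=np.zeros_like(m); x0,y0,x1,y1=roi; k[y0:y1,x0:x1]=m[y0:y1,x0:x1]
    cs=cv2.findContours(k,cv2.RETR_EXTERNAL,cv2.CHAIN_APPROX_NONE)[0]
    return [c for c in cs if cv2.contourArea(c)>=amin]
E
python3 - <<'E'
from h import *
np.set_printoptions(precision=4,suppress=True)
t=cv2.imread("pics/top0.png")[:,:,::-1].copy(); s=cv2.imread("pics/side0.png")[:,:,::-1].copy()
a=cv2.resize(t[160:320,120:520],None,fx=2,fy=2,interpolation=cv2.INTER_CUBIC)
b=cv2.resize(s[140:410,215:435],None,fx=2,fy=2,interpolation=cv2.INTER_CUBIC)
cv2.imwrite("pics/ct.png",a[:,:,::-1]); cv2.imwrite("pics/cs.png",b[:,:,::-1])
for c in blobs(t,(105,100,40),(130,255,255),(460,170,520,260),100):
    r=cv2.minAreaRect(c); print("blue",r); print(np.array([T.onz(p,.077) for p in cv2.boxPoints(r)]))
for c in blobs(t,(5,140,120),(20,255,255),(240,210,370,290)):
    print("chip",cv2.minAreaRect(c)[0],T.onz(cv2.minAreaRect(c)[0],.052)[:2], cv2.boundingRect(c))
for c in blobs(t,(0,0,0),(180,90,60),(362,220,412,276),20)[:0]: pass
print("approx board corners")
for p in ((246,214),(363,212),(364,284),(246,289)): print(p,T.onz(p,.055)[:2])
E
```

```text
blue ((489.4864807128906, 217.58108520507812), (26.46823501586914, 56.55324935913086), 9.462321281433105)
[[ 0.4978 -0.35    0.077 ]
 [ 0.6201 -0.3711  0.077 ]
 [ 0.6111 -0.428   0.077 ]
 [ 0.489  -0.4065  0.077 ]]
chip (276.0, 267.5) [0.4412 0.076 ] (268, 262, 17, 12)
chip (331.2691955566406, 263.84613037109375) [ 0.4506 -0.0459] (325, 257, 15, 17)
chip (275.5384521484375, 240.1923065185547) [0.5016 0.078 ] (269, 232, 17, 16)
chip (331.5810852050781, 228.51351928710938) [ 0.5288 -0.0458] (325, 221, 15, 16)
approx board corners
(246, 214) [0.5589 0.1441]
(363, 212) [ 0.566 -0.115]
(364, 284) [ 0.407  -0.1182]
(246, 289) [0.3934 0.1409]
```

View pics/ct.png

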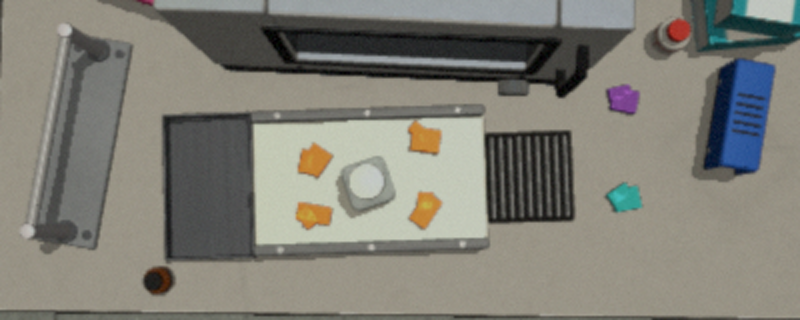

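View pics/cs.png

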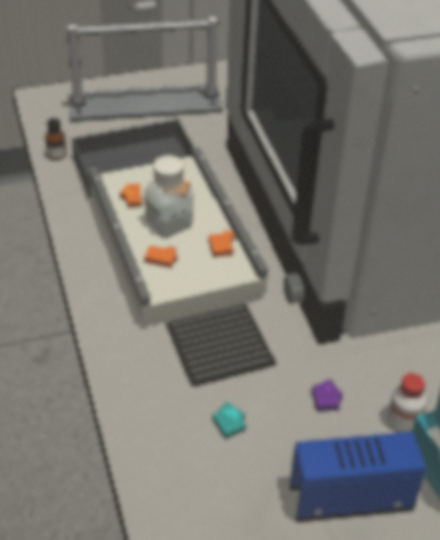

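The crop confirms the blue slotted block at (490,218) is a U with a gap at its end, so it is the scraper. Next I'll measure the fine edges.

Run:
```python
from h import *
np.set_printoptions(precision=4,suppress=True)
t=cv2.imread("pics/top0.png")[:,:,::-1].copy()
def rect(c,z,name):
    W=np.array([T.onz(p,z)[:2] for p in c[:,0]],np.float32); (r,wh,a)=cv2.minAreaRect(W); print(name,np.array(r),np.array(wh),a); return r,wh,a
hsv=cv2.cvtColor(t,cv2.COLOR_RGB2HSV)
print("blue V row218",hsv[218,470:510,2]); 
for v in (110,130,150):
    for c in blobs(t,(105,100,v),(130,255,255),(460,170,520,260),100): rect(c,.077,f"scr{v}")
# lane: bright
m=np.zeros(t.shape[:2],np.uint8); m[205:295,238:372]=(t[205:295,238:372].min(2)>150)*255
m=cv2.morphologyEx(m,cv2.MORPH_OPEN,np.ones((5,5)))
c=max(cv2.findContours(m,cv2.RETR_EXTERNAL,cv2.CHAIN_APPROX_NONE)[0],key=cv2.contourArea); rect(c,.04,"lane")
print(cv2.boundingRect(c))
g=t.max(2); m=np.zeros_like(g); m[215:282,361:412]=(g[215:282,361:412]<90)*255
m=cv2.morphologyEx(m,cv2.MORPH_CLOSE,np.ones((5,5)))
c=max(cv2.findContours(m,cv2.RETR_EXTERNAL,cv2.CHAIN_APPROX_NONE)[0],key=cv2.contourArea); rect(c,.008,"mat")
# cap
for th in (185,195,205):
  m=np.zeros_like(g); m[236:268,288:320]=(t[236:268,288:320].min(2)>th)*255
  for c in cv2.findContours(m,cv2.RETR_EXTERNAL,cv2.CHAIN_APPROX_NONE)[0]:
    if 60<cv2.contourArea(c)<400: 
        p,r=cv2.minEnclosingCircle(c); print("cap",th,p,r,T.onz(p,.137))
a=T.onz((152.5,175),.149);b=T.onz((134,275.5),.149);print("posts",a,b,np.linalg.norm(a-b),"side proj",S.proj(a),S.proj(b))
# bar rows: bright ridge centre per row
g=cv2.cvtColor(t,cv2.COLOR_RGB2GRAY).astype(float); pts=[]
for r in range(185,268,3):
    x0=152.5+(134-152.5)*(r-175)/100.5; s=g[r,int(x0)-8:int(x0)+9]; pts.append((r,int(x0)-8+s.argmax(),s.max()))
print(pts)
print("foot..",g[225,125:190].astype(int))
for p in ((199,300),(457,177)): print("byst",T.onz(p,.065))
```

```text
blue V row218 [110  97  96  96  93  66  39  46  51  48  49  48  59  77 124 152 157 157
 156 157 149 147 142 141 132 115 108  81  77  81  99 133 144 129 144 148
 149 148 150 148]
scr110 [ 0.556  -0.3975] [0.041  0.1174] 80.02265167236328
scr130 [ 0.5562 -0.3982] [0.0399 0.1157] 79.8251724243164
scr150 [ 0.527  -0.3921] [0.0345 0.0524] 80.13680267333984
scr150 [ 0.5896 -0.4037] [0.0361 0.0439] 80.13674926757812
lane [0.4819 0.0138] [0.1343 0.2571] 2.3885140419006348
(247, 219, 117, 63)
mat [ 0.4891 -0.1673] [0.1036 0.0989] 2.4473423957824707
cap 185 (303.11175537109375, 250.17059326171875) 7.415143966674805 [0.4764 0.0138 0.137 ]
posts [0.6278 0.326  0.149 ] [0.4206 0.3575 0.149 ] 0.20956517460247132 side proj [321.1072 149.5062] [250.7151 153.3403]
[(185, np.int64(151), np.float64(172.0)), (188, np.int64(150), np.float64(166.0)), (191, np.int64(150), np.float64(169.0)), (194, np.int64(149), np.float64(163.0)), (197, np.int64(149), np.float64(166.0)), (200, np.int64(148), np.float64(169.0)), (203, np.int64(148), np.float64(161.0)), (206, np.int64(147), np.float64(174.0)), (209, np.int6
[... 437 characters left out ...]
 (242, np.int64(140), np.float64(158.0)), (245, np.int64(140), np.float64(172.0)), (248, np.int64(139), np.float64(163.0)), (251, np.int64(139), np.float64(163.0)), (254, np.int64(138), np.float64(165.0)), (257, np.int64(138), np.float64(164.0)), (260, np.int64(137), np.float64(169.0)), (263, np.int64(136), np.float64(155.0)), (266, np.int64(136), np.float64(169.0))]
foot.. [147 145 147 146 148 146 145 144 146 146 146 149 146 146 151 140 128 139
 158 155 134 102  90 116 118 115 108  79  77  78  76  96 118 122 119 120
 121 121 124 122 120 122 120 121 124 122 121 125 124 123 124 119 102  94
 140 145 148 148 148 146 146 148 150 147 147]
byst [0.3687 0.2414 0.065 ]
byst [ 0.6448 -0.3214  0.065 ]
```

```bash
cat >> h.py <<'E'
PB,PS,PH=np.radians(2.4),np.radians(-10.),np.radians(-8.65)
BC=np.array([.4819,.0138]); SC=np.array([.556,-.3975]); HB=np.array([.525,.3435])
def q(psi):
    c,s=np.cos(psi),np.sin(psi); return R.from_matrix(np.array([[-c,-s,0],[-s,c,0],[0,0,-1]])).as_quat()
def b2w(x,y): c,s=np.cos(PB),np.sin(PB); return BC+[c*x-s*y,s*x+c*y]
def say(n): print(n,round(manip.current_clock(),2),np.round(manip.current_tool_pos(),4),"F",np.round(manip.current_force(),1),"gap",round(manip.current_finger_gap(),4))
E
python3 - <<'E'
from h import *
cap=np.array([.4764,.0138]); dst=b2w(0,-.193)
o=q(PB)
manip.move_pose([*cap,.20],o); say("over")
manip.servo_line([*cap,.110],vel=.15)
effector.close(20); say("grip")
manip.servo_line([*cap,.19],vel=.2); say("lift")
manip.servo_line([*dst,.19],vel=.25)
manip.servo_line([*dst,.085],vel=.15)
manip.servo_line([*dst,.0785],vel=.04); say("down")
effector.open_jaws()
manip.servo_line([*dst,.19],vel=.25); say("up")
cv2.imwrite("pics/t1.png",cv2.resize(viewer.get_image("top")[160:320,120:520],None,fx=2,fy=2)[:,:,::-1])
E
```

```text
over 2.58 [0.4766 0.0147 0.2001] F [-0.7  0.5  0.6] gap 0.0918
grip 4.23 [0.4765 0.0139 0.11  ] F [ 0.3  0.4 -0.6] gap 0.0367
lift 4.78 [0.4758 0.0137 0.1894] F [-0.4 -0.4 -1.5] gap 0.0367
down 6.87 [ 0.49   -0.1791  0.0787] F [ 0.9  0.2 -1.9] gap 0.0367
up 8.47 [ 0.49   -0.179   0.1904] F [-0.  -0.6 -0. ] gap 0.0915
```

View pics/t1.png

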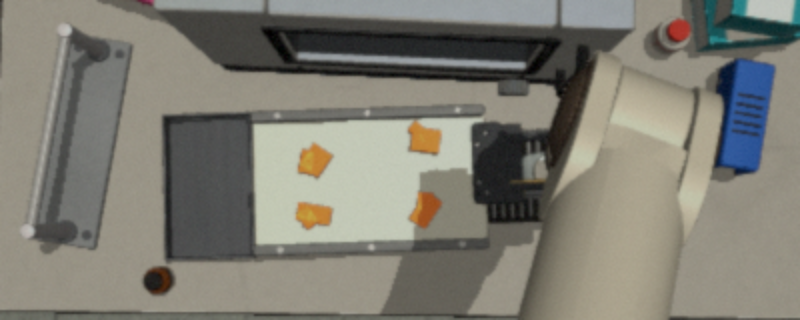

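The bottle was released at the mat end, with the gripper above it hiding it in this view. Chips, bystanders and scraper look undisturbed, so the scraper is next.

Run:
```python
from h import *
o=q(PS)
manip.move_pose([*SC,.17],o); say("over")
manip.servo_line([*SC,.051],vel=.12)
effector.close(35); say("grip")
manip.servo_line([*SC,.20],vel=.2); say("lift")
im=viewer.get_image("side")
cv2.imwrite("pics/s2.png",cv2.resize(im[130:430,215:535],None,fx=1.8,fy=1.8)[:,:,::-1])
t=viewer.get_image("top"); cv2.imwrite("pics/t2.png",t[:,:,::-1])
```

```text
over 9.44 [ 0.5561 -0.3953  0.1689] F [ 0.1  0.6 -0.1] gap 0.0916
grip 11.39 [ 0.556  -0.3973  0.0509] F [ 0.6  0.4 -0. ] gap 0.0439
lift 12.28 [ 0.5552 -0.3968  0.1985] F [-0.   0.  -1.6] gap 0.0437
```

View pics/s2.png

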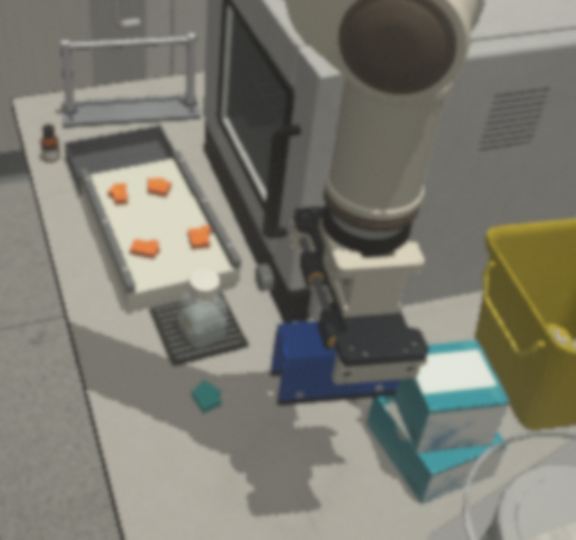

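The scraper is held level and the bottle stands upright on the mat, at about (205,310) in the crop. Next I'll set it down at the mat end and wipe.

Run:
```python
from h import *
o=q(PB); s=b2w(0,-.109)
manip.servo_line([*SC,.22],vel=.2)
manip.servo_line([*s,.22],ori=o,vel=.2); say("over")
manip.servo_line([*s,.097],vel=.12); manip.sleep(.3); f0=manip.current_force()[2]; say("near")
z=.0935
while z>.0885:
    manip.servo_line([*s,z],vel=.02); manip.sleep(.05)
    if manip.current_force()[2]-f0>2.5: break
    z-=.0007
say("set")
manip.servo_line([*b2w(0,.02),z+.0002],vel=.08); say("mid")
manip.servo_line([*b2w(0,.150),z+.0004],vel=.08); say("end")
manip.servo_line([*b2w(0,.150),.22],vel=.2); say("up")
manip.servo_line([*b2w(0,.03),.24],vel=.25)
t=viewer.get_image("top"); sd=viewer.get_image("side")
p=np.vstack([cv2.resize(t[160:320,120:440],(640,320)),cv2.resize(sd[140:360,215:535],(640,270)[:2])])
cv2.imwrite("pics/w.png",p[:,:,::-1]); say("look")
```

```text
over 14.33 [ 0.4866 -0.0964  0.22  ] F [ 0.3  0.6 -1.1] gap 0.0437
near 15.81 [ 0.4868 -0.0951  0.0974] F [ 0.4 -0.8 -1. ] gap 0.0439
set 17.68 [ 0.4866 -0.0951  0.0907] F [-1.9  1.4  7.3] gap 0.0434
mid 19.45 [0.4817 0.0339 0.0907] F [ 0.5 -2.6  5.8] gap 0.0437
end 21.23 [0.4784 0.1659 0.0924] F [ 3.2 -0.2 11.4] gap 0.0439
up 22.02 [0.4742 0.1637 0.2185] F [-0.9 -0.2 -2.4] gap 0.0441
look 22.76 [0.4799 0.045  0.239 ] F [-0.2  0.2 -1.5] gap 0.044
```

View pics/w.png

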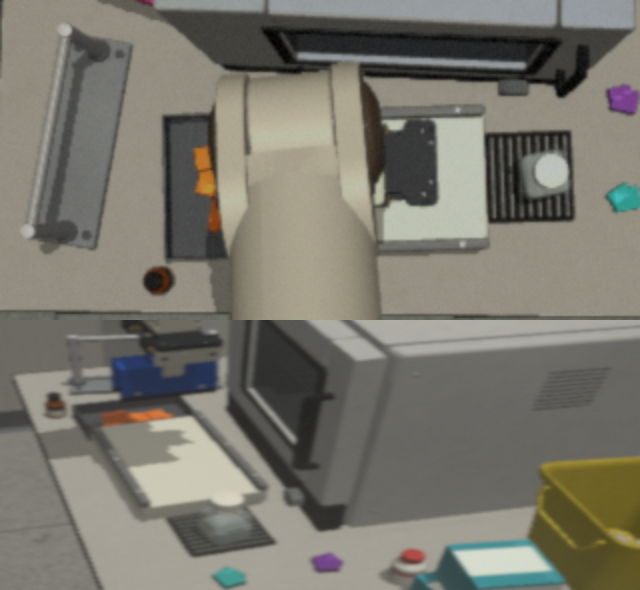

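The board is clear and the bottle is standing. Three chips show in the tray and the arm hides part of it, so I'll hover over the stand and check the tray and the scraper from there.

Run:
```python
from h import *
manip.servo_line([*HB,.24],ori=q(PH),vel=.2); manip.sleep(.3); say("over bar")
t=viewer.get_image("top"); sd=viewer.get_image("side")
p=np.vstack([cv2.resize(t[160:320,110:430],(600,300),interpolation=cv2.INTER_CUBIC),cv2.resize(sd[90:240,220:520],(600,300),interpolation=cv2.INTER_CUBIC)])
cv2.imwrite("pics/h.png",p[:,:,::-1])
for n,i,roi in (("t",t,(190,200,370,300)),("s",sd,(230,180,360,310))):
  for c in blobs(i,(3,130,90),(20,255,255),roi,8): print(n,cv2.boundingRect(c),cv2.contourArea(c))
```

```text
over bar 24.73 [0.5251 0.343  0.2402] F [-0.4 -0.3 -1.3] gap 0.0438
t (217, 229, 26, 50) 577.0
s (266, 213, 35, 13) 221.0
```

View pics/h.png

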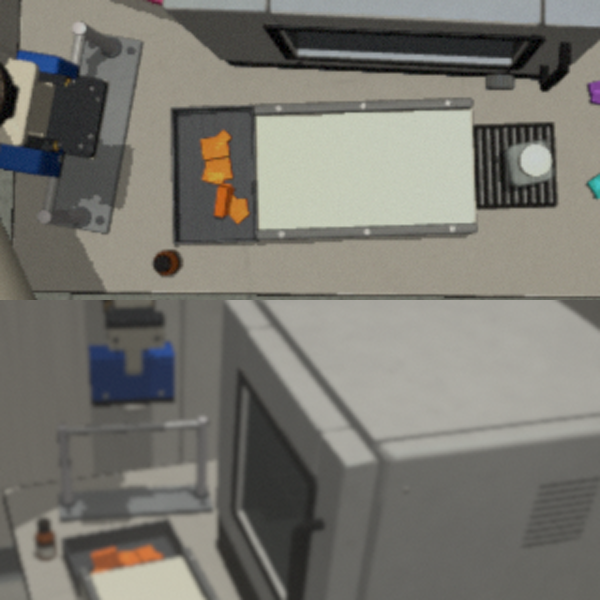

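All four chips are in the tray at crop (215,145), (217,172), (224,200) and (238,208). The scraper is level above the bar, so I'll lower it with a force guard.

Run:
```python
from h import *
f0=manip.current_force()
ok=True
for z in (.20,.19,.18,.17,.16,.15,.142):
    manip.servo_line([*HB,z],vel=.1)
    if np.linalg.norm(manip.current_force()-f0)>6: ok=False; break
say("low")
if ok:
    z=.139
    while z>.130:
        manip.servo_line([*HB,z],vel=.03); manip.sleep(.05)
        if manip.current_force()[2]-f0[2]>2.0: break
        z-=.001
    say("rest")
    sd=viewer.get_image("side"); t=viewer.get_image("top")
    p=np.hstack([cv2.resize(t[170:300,110:240],(390,390)),cv2.resize(sd[100:230,220:350],(390,390))])
    cv2.imwrite("pics/r.png",p[:,:,::-1])
```

```text
low 26.88 [0.5246 0.3432 0.1414] F [-0.1 -0.4 -1. ] gap 0.0439
rest 28.98 [0.5252 0.3436 0.1336] F [-1.5 -1.6  4.5] gap 0.0436
```

View pics/r.png

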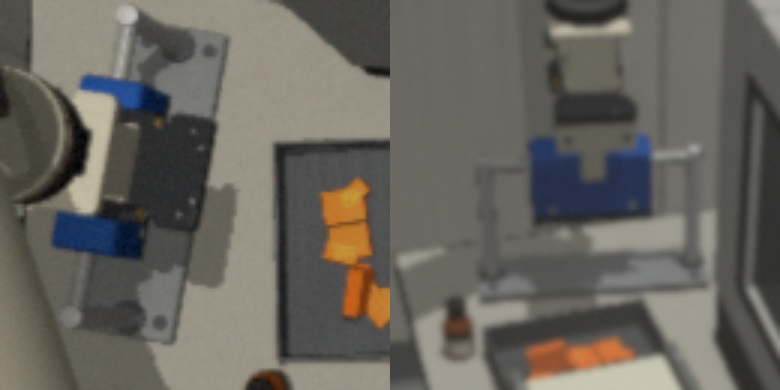

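The scraper sits astride the bar, and contact came at the expected height (TCP z = 0.1336). Now I'll release it, retreat and check.

Run:
```python
from h import *
effector.open_jaws(); say("open")
manip.servo_line([*HB,.26],vel=.1)
manip.servo_line([.46,.15,.35],vel=.2); manip.sleep(1); say("away")
sd=viewer.get_image("side"); t=viewer.get_image("top")
p=np.hstack([cv2.resize(t[160:310,110:260],(390,390)),cv2.resize(sd[120:350,220:450],(390,390))])
cv2.imwrite("pics/f.png",p[:,:,::-1])
```

```text
open 29.99 [0.525  0.3435 0.133 ] F [ 0.1  0.1 -0.7] gap 0.0916
away 33.67 [0.46 0.15 0.35] F [-0.3 -0.2  0.4] gap 0.0921
```

View pics/f.png

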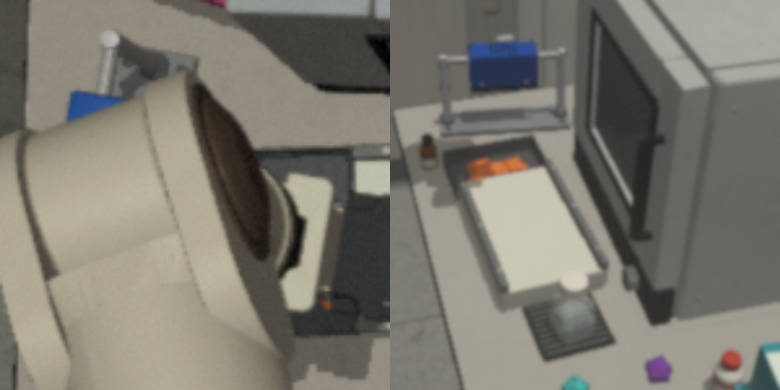

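The scraper hangs on the bar between the posts. The chips are in the tray, and the bottle and both bystanders are standing, so I'm handing in.

```bash
python3 -c "
from bench import manip
print(manip.hand_in())"
```

```text
the job is handed in; nothing more can be done
None
```

The job is done and handed in at about 34 s of the 61 s allowed: the bottle stands on the mat, all four chips are in the tray, the scraper hangs on the bar, and the two small bottles look undisturbed.

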